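# Set and clamp the stop fence of a portioning board

### The arm

A 6-joint arm with a two-finger parallel gripper is mounted at the origin on the work surface. World frame = base frame: x ahead of the robot, y to its left, z up, the work surface at z = 0. Lengths are in m, angles in rad, forces in N, time in s.
With the tool pointing down it reaches from about 0.325 to 0.775 m from the base axis. Payload 9.3 kg.
Tool frame: the origin (TCP) lies between the finger pads; the fingertips stand 19 mm ahead of it and the grasp point (between the pads) is the TCP; y points along the fingers, x is the direction in which the jaws open and shut, and the axes are right-handed (so a half turn about y gives the same grasp; the last joint's range is limited). The gripper opens to 85 mm and grips with 20 to 120 N. Pads are 22 mm wide; open, the fingers measure 114 mm over their backs; the gripper's body (76 mm by 85 mm) begins 54 mm behind the grasp point. The pads swing forward as they close: fully open they stand 13 mm farther back than shut.
Start: joints at [1.083, 0.259, 0.021, 1.334, 0, 1.418], TCP at [0.181, 0.519, 0.25] pointing down, gripper open.
Joint ranges: [-3.04, 3.04], [-0.91, 1.82], [-1.04, 1.36], [-1.92, 1.95], [-1.52, 1.45], [-3.14, 3.14]. Speed limits (rad/s): [2.22, 2.22, 2.79, 3.14, 3.14, 3.14].

### API

Orientations are given as a unit quaternion [x, y, z, w].
In Python, from station import sensors, optics, robot gives the robot as it stands. The module is installed in compiled form; this text tells all that it offers.
- The arm moves only by the tool jog_arm, never from a script. Its argument "deltas" is a list of rows, each a list of 2 entries, a list of its own where there are three numbers: the shift along the tool's x, y, z in mm, then the turn about the tool's y in degrees. In form: [[[dx, dy, dz], turn], ...]. A call has 1 to 8 rows; each row is the pose to reach, as a shift and turn from the pose commanded when the call began, along the tool's axes at that moment; what a row does not reach only later rows make up. A row lasts 1/12 s, in which the tool goes at most 41.7 mm and 7.16 degrees, less where a joint would pass 70% of its speed; a pose out of reach is approached as far as the arm can. A call with a gripper value outside its range is refused whole. "hand" is the opening, from 0 (shut) to 1 (fully open), set as the call begins (left out, the last holds). The fingers move at their own pace and stop on an object; the grip force is fixed at half the most. Time passes only in rows, so rows that repeat a pose let the fingers close. It gives the time, the measured TCP pose, the force and the opening at its end, in the units of the state.
- sensors.read_state(): the state, without advancing time (a new reading comes with each control period).
- optics.capture(name): name is "side" or "top"; returns a dict with "color" (480x640x3 uint8, red, green, blue), "fovy" (degrees; the focal length in pixels is half the picture's height over the tangent of half this angle, whatever the lens; pixels are square), "cx", "cy" (the principal point, pixels), "pose" (4x4, takes a point from camera to world coordinates). Camera axes: x right, y down, z forward; pixel columns grow to the right and rows downward; lengths in m; the calibration is good to about 2 mm. A picture is of the moment at which its call begins. There is no depth.
- robot.hand_in(): hands the job in, once; it reports no verdict.
The state is a dict: "time": time; "joint_pos": joint angles; "dq": joint speeds; "effort": joint torques, N m; "ee_pos": TCP position; "ee_rot": TCP orientation; "ft_force": force on the tool from outside, world axes, zero at the start; "torque": the same for the moment, N m; "grip_width": opening from 0.0 (shut) to 1.0 (fully open).
Only numpy, scipy, OpenCV 4.12 (cv2) and the standard library are available. Lean on these libraries where they do the work, as an engineer would, in place of code of your own. Each camera call takes 0.05 s, during which the arm holds its last target.

### The job

Push the steel stop fence on the white board straight away from the robot until it is fully home against its two stop pins. Then, leaving the fence home, tighten its loose wing nut: turn it clockwise (seen from above) with repeated gentle fingertip pushes on its wings, a stroke at a time, until it stops turning. Do not pinch or grasp the nut or anything else, and leave the jar, the cup and the scraper where they are.

Things in the scene. Friction and masses are not known exactly. Their poses are not given: they have to be found in the camera images.
- board: Fixed white plastic board on the table, 320 (x) x 240 (y) x 20 mm high, turned up to about 20 degrees. Origin: centre of its underside, on the table; x points away from the robot, the way the fence slides; y left, z up. Two upright steel stop pins, 12 mm thick, rise 30 mm above the board at its x = +30 mm, y = +70 and -70 mm.
- fence (a joint): How far the fence has slid along the board's +x, in m: 0 to 0.050. At 0.050 it is fully home, the far face of its upright against the two pins (a rigid stop). It starts 25 to 50 mm short of home. It slides stiffly (about 8 N), stays where it is left and cannot be lifted.
- fence_back (a point): L-shaped bare steel fence: point on its upright plate's near face (robot side), at mid width, level with its top edge; axes as the board's. Upright: 180 mm wide, 4 mm thick, top 66 mm above the table. Push its near face left or right of the nut. The nut's axis stands 46 mm nearer the robot than this point, same y, and moves with the fence.
- wingnut (a joint): Turn of the wing nut clockwise seen from above, in rad: 0 to 7.854 = tight, where it stops, yielding springily (about 8 mm at a wing for 10 N). It starts at 0 to 3.3: 0.7 to 1.25 turns remain. Until tight it is loose (0.04 N m, under 2 N at a wing), stays where left and keeps its height. At 0 the wings lie along the board's x; tight, along its y, parallel to the fence (as each half turn before).
- nut_top (a point): Dark steel wing nut: point on its vertical axis level with the tops of its wings, 62 mm above the table; x lies along the two wings and turns with them, z up. Two equal flat upright wings span 72 mm, 7 mm thick, from 26 mm below this point up to its level; the round hub, radius 14 mm at its foot, 10 mm at its top, ends 18 mm below it. The foot plate is 38 mm below.
- jar: Bystander: closed glass jar with a steel cap, 60 mm diameter, 100 mm high, loose on the table beside the board. Origin: centre of its underside.
- prep_cup: Bystander: open steel cup, 68 mm across the rim, 55 mm high, loose on the table beside the board. Origin: centre of its underside.
- scraper: Bystander: flat steel bench scraper lying loose on the board beyond the fence, about 108 x 130 mm, with a wooden handle 24 x 130 x 20 mm along its near edge. Origin: underside, near its middle, z up.
- fence_foot (a point): Point on top of the fence's foot plate, middle of its near edge, 24 mm above the table; axes as the board's. The plate, 4 mm thick and 180 mm wide, runs 80 mm from here to the upright's near face. The nut's axis is 34 mm beyond this point. There is hardly room for a finger between the nut's wings and the upright: 10 mm at the wing tips.

How it is judged:
By the outcome, as a careful person would: the job done as asked, in the order asked, and still so for the second after the job is handed in, with the robot touching nothing.
It also fails if it takes over 48 s, if anything falls off the work surface, if the arm or the gripper's body presses on something with over 40 N, if the wrist force passes 120 N, or if a joint passes its speed limit or range.

## Working session

There is one attempt and no reset: what is moved stays moved. The work goes in short steps, Python scripts to look and compute and a tool call to move; the robot and the scene stay as the last step left them, time stands still between calls to the robot, and variables do not carry over. Pictures are saved under pics/ and viewed, and the job is handed in when it is done.

Besides the shell and the picture viewer there is one more tool, called as a command line: name --argument value ..., lists and objects as JSON in quotes. jog_arm: Moves the arm, as the interface text tells. Its arguments: {"type":"object","properties":{"deltas":{"type":"array","items":{"type":"array"}},"hand":{"type":"number"}},"required":["deltas"]}

```bash
mkdir -p pics; python3 - <<'E'
from station import sensors, optics
import cv2,numpy as np,pickle
print(sensors.read_state())
for n in ("side","top"):
    d=optics.capture(n); cv2.imwrite(f"pics/{n}0.png",d["color"][:,:,::-1])
    pickle.dump(d,open(f"{n}0.pkl","wb"))
    print(n,d["fovy"],d["cx"],d["cy"],np.round(d["pose"],4).tolist(), [k for k in d])
E
```

```text
{'time': 0.0, 'joint_pos': array([ 1.08339420e+00,  2.59201290e-01,  2.07296900e-02,  1.33371480e+00,
       -6.96109563e-06,  1.41818959e+00]), 'dq': array([-0.00135515, -0.00163845,  0.00024457,  0.0016157 ,  0.00145147,
       -0.00068348]), 'effort': array([ 1.35438044e-03, -5.55643916e+01,  3.44526994e+01,  1.34708823e-02,
       -2.92196555e-04, -1.03734834e-06]), 'ee_pos': array([0.18059663, 0.51921421, 0.2496486 ]), 'ee_rot': array([ 0.57654196,  0.40926416, -0.41014035, -0.57609644]), 'ft_force': array([ 0.17182466,  0.33043257, -0.45970647]), 'torque': array([-0.05827073, -0.01027853, -0.01785495]), 'grip_width': 0.9994843637191391}
side 45.362572384929386 321.76704648974544 244.17260885096044 [[0.9297, -0.2553, 0.2653, 0.3572], [-0.3679, -0.6729, 0.6417, -0.6023], [0.0147, -0.6943, -0.7196, 0.7807], [0.0, 0.0, 0.0, 1.0]] ['color', 'fovy', 'cx', 'cy', 'pose']
top 49.751346260134255 310.88888287824045 233.5017833963605 [[-0.0094, -0.986, 0.1666, 0.4205], [-0.9999, 0.0086, -0.0055, 0.0455], [0.004, -0.1667, -0.986, 1.0941], [0.0, 0.0, 0.0, 1.0]] ['color', 'fovy', 'cx', 'cy', 'pose']
```

View pics/side0.png

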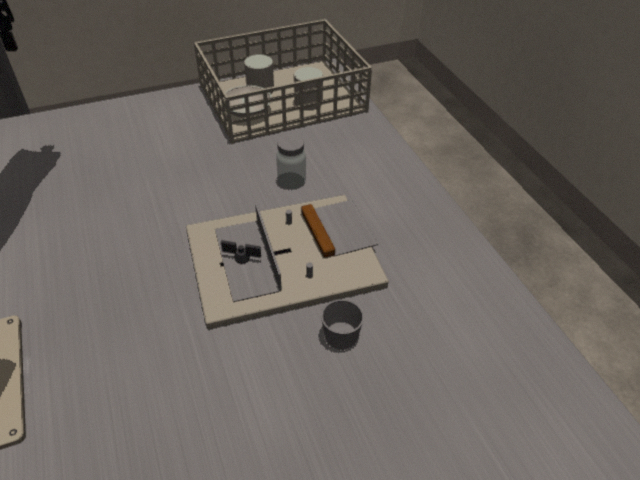

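View pics/top0.png

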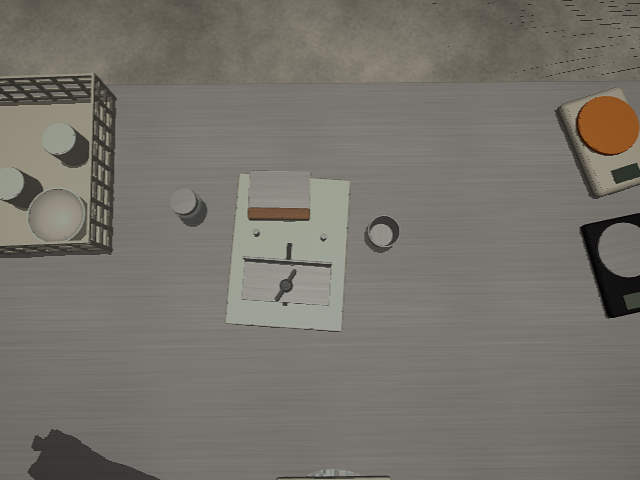

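The side view shows the board (187–385, 198–322), with the nut at about (241,252), the jar at (291,165) and the cup at (342,325). The top view shows the board (226–350, 173–331), the nut at (286,285), the fence upright at row ~260, and the pins at (256,232) and (323,237). I'll zoom in and measure next.

```bash
cat > h.py <<'E'
import numpy as np,cv2,pickle
from station import sensors, optics
def cap(n,tag=None):
    d=optics.capture(n)
    if tag: cv2.imwrite(f"pics/{n}{tag}.png",d["color"][:,:,::-1]); pickle.dump(d,open(f"{n}{tag}.pkl","wb"))
    return d
def load(s): return pickle.load(open(s+".pkl","rb"))
def f(d): return 240/np.tan(np.radians(d["fovy"])/2)
def ray(d,u,v):
    r=np.array([(u-d["cx"])/f(d),(v-d["cy"])/f(d),1.]); P=d["pose"]; return P[:3,3],P[:3,:3]@r
def onz(d,u,v,z):
    o,r=ray(d,u,v); return o+r*(z-o[2])/r[2]
def proj(d,p):
    P=d["pose"]; c=P[:3,:3].T@(np.asarray(p)-P[:3,3]); return c[:2]/c[2]*f(d)+[d["cx"],d["cy"]]
def crop(d,x0,y0,x1,y1,s,name):
    c=cv2.resize(d["color"][y0:y1,x0:x1,::-1],None,fx=s,fy=s,interpolation=cv2.INTER_CUBIC)
    c=cv2.convertScaleAbs(c,alpha=1.4); cv2.imwrite("pics/"+name+".png",c)
E
python3 - <<'E'
from h import *
d=load("top0"); crop(d,220,165,355,335,4.4 if 0 else 3.5,"topz0")
crop(load("side0"),180,190,390,325,3.8,"sidez0")
c=d["color"].astype(int); m=((c.min(2)>125)&(c[:,:,1]>=c[:,:,0])).astype(np.uint8)
m[:, :200]=0; m[:,360:]=0; m[:165]=0;m[345:]=0
cs,_=cv2.findContours(m,cv2.RETR_EXTERNAL,cv2.CHAIN_APPROX_NONE); k=max(cs,key=cv2.contourArea)
h=cv2.convexHull(k); q=cv2.approxPolyDP(h,6,True)[:,0]; print(cv2.contourArea(k),q.tolist())
W=np.array([onz(d,*p,0.02) for p in q]); print(W.round(4)); print([np.linalg.norm(W[i]-W[i-1]).round(4) for i in range(len(W))])
E
```

```text
13795.5 [[240, 174], [349, 181], [340, 330], [226, 322]]
[[ 0.7327  0.1903  0.02  ]
 [ 0.7153 -0.0432  0.02  ]
 [ 0.4018 -0.0181  0.02  ]
 [ 0.42    0.2147  0.02  ]]
[np.float64(0.3137), np.float64(0.2342), np.float64(0.3146), np.float64(0.2335)]
```

View pics/topz0.png

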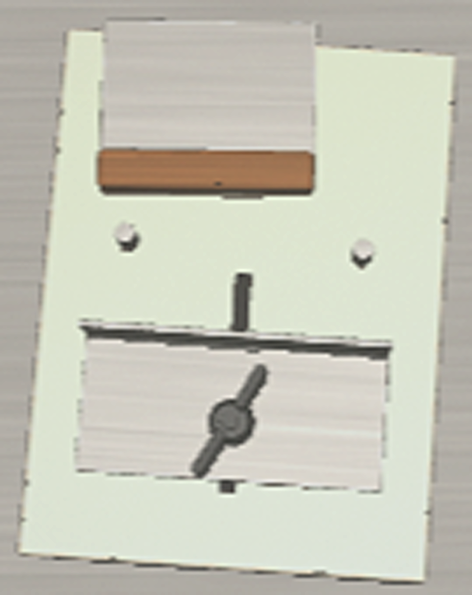

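View pics/sidez0.png

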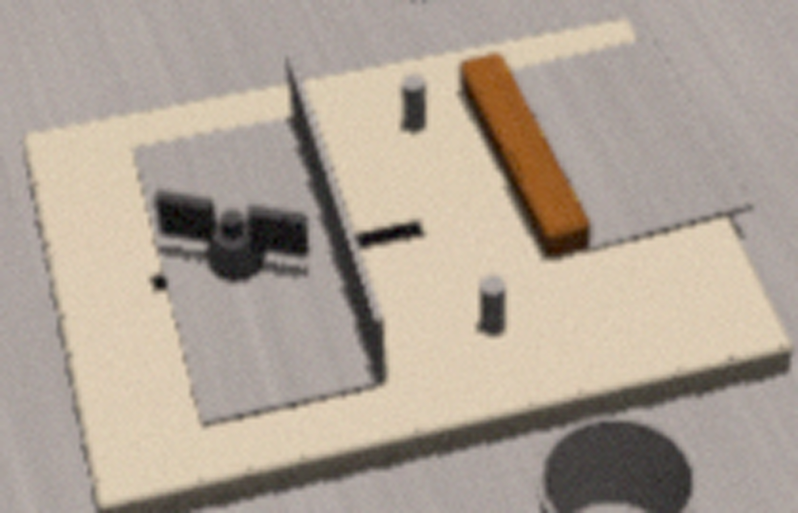

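```bash
python3 - <<'E'
from h import *
d=load("top0"); yaw=np.radians(-4.5); R=np.array([[np.cos(yaw),-np.sin(yaw)],[np.sin(yaw),np.cos(yaw)]]); c=np.array([.5675,.086])
def b(u,v,z,n):
    p=onz(d,u/3.5+220-.35,v/3.5+165-.35,z); print(n,p.round(4),(R.T@(p[:2]-c)).round(4)); return p
b(127,230,.05,"pinL");b(363,246,.05,"pinR")
b(231,420,.044,"hub");a=b(262,370,.062,"wf");e=b(196,472,.062,"wn");print((a+e)/2,np.linalg.norm(a-e))
b(82,322,.066,"fL");b(390,344,.066,"fR");b(78,470,.024,"footL");b(380,491,.024,"footR")
b(125,30,.02,"scrFL")
v=R.T@(a-e)[:2];print("wing angle in board deg",np.degrees(np.arctan2(v[1],v[0])))
# side check of hub/fence top
s=load("side0")
def bs(u,v,z,n):
    p=onz(s,u/3.8+180-.37,v/3.8+190-.37,z); print(n,p.round(4),(R.T@(p[:2]-c)).round(4))
bs(232,220,.044,"hub S");bs(290,62,.066,"fence L S");bs(383,320,.066,"fence R S");bs(413,80,.05,"pinL S");bs(492,283,.05,"pinR S")
bs(184,205,.049,"wing near mid S");bs(278,228,.049,"wing far mid S")
E
```

```text
pinL [0.6044 0.1521 0.05  ] [0.0316 0.0687]
pinR [0.5937 0.0141 0.05  ] [ 0.0318 -0.0696]
hub [0.4934 0.0916 0.044 ] [-0.0743 -0.0002]
wf [0.5205 0.0731 0.062 ] [-0.0459 -0.0165]
wn [0.463  0.1107 0.062 ] [-0.1061  0.0164]
[0.49175981 0.09190368 0.062     ] 0.06864182693940753
fL [0.5485 0.1757 0.066 ] [-0.026   0.0879]
fR [ 0.5343 -0.      0.066 ] [-0.0263 -0.0883]
footL [0.4664 0.1822 0.024 ] [-0.1083  0.088 ]
footR [0.4526 0.0054 0.024 ] [-0.1083 -0.0894]
scrFL [0.7342 0.1574 0.02  ] [0.1606 0.0842]
wing angle in board deg -28.66448342147665
hub S [0.4918 0.098  0.044 ] [-0.0764  0.006 ]
fence L S [0.5433 0.1693 0.066 ] [-0.0307  0.0811]
fence R S [ 0.5322 -0.0038  0.066 ] [-0.0282 -0.0922]
pinL S [0.6001 0.1526 0.05  ] [0.0273 0.069 ]
pinR S [0.589  0.0131 0.05  ] [ 0.0271 -0.071 ]
wing near mid S [0.4727 0.1104 0.049 ] [-0.0964  0.0169]
wing far mid S [0.5092 0.0808 0.049 ] [-0.0577 -0.0097]
```

```bash
python3 - <<'E'
from h import *
from scipy.spatial.transform import Rotation as Ro
s=sensors.read_state(); M=Ro.from_quat(s["ee_rot"]).as_matrix(); print(M.round(3))
print(np.degrees(np.arctan2(M[1,0],M[0,0])), np.degrees(np.arctan2(M[1,2],M[0,2])))
E
```

```text
[[ 0.329 -0.001 -0.944]
 [ 0.944 -0.001  0.329]
 [-0.001 -1.     0.   ]]
70.81521738480174 160.81520547414559
```

```bash
cat >> h.py <<'E'
from scipy.spatial.transform import Rotation as Ro
yaw=np.radians(-4.5); RB=np.array([[np.cos(yaw),-np.sin(yaw)],[np.sin(yaw),np.cos(yaw)]]); CB=np.array([.5675,.086])
def bw(x,y): return RB@np.array([x,y])+CB
def st():
    s=sensors.read_state(); M=Ro.from_quat(s["ee_rot"]).as_matrix(); p=s["ee_pos"]
    print("t",round(s["time"],2),"board xy mm",((RB.T@(p[:2]-CB))*1e3).round(1),"tip z",round((p[2]-.019)*1e3,1),"F board",np.r_[RB.T@s["ft_force"][:2],s["ft_force"][2]].round(1),"yaw x",np.degrees(np.arctan2(M[1,0],M[0,0])).round(2),"g",round(s["grip_width"],3)); return s,M,p
def to(x,y,ztip):
    s,M,p=st(); t=np.r_[bw(x/1e3,y/1e3),ztip/1e3+.019]; print("delta",(M.T@(t-p)*1e3).round(1))
E
python3 -c "
from h import *
to(-54,60,130)"
```

```text
t 0.1 board xy mm [-419.7  401.6] tip z 230.8 F board [ 0.7 -0.7  0.9] yaw x 70.82 g 1.002
delta [-237.6  100.9 -440.3]
```

jog_arm --deltas '[[[-20, 5, -36], 0], [[-40, 10, -72], -5], [[-60, 20, -108], -10], [[-80, 30, -145], -14.7], [[-100, 40, -182], -14.7], [[-118, 50, -218], -14.7], [[-138, 60, -254], -14.7], [[-156, 70, -290], -14.7]]' --hand 0

```text
time: 0.77
ee_pos: [0.4013, 0.2779, 0.1808]
ee_rot: [-0.519, -0.48, 0.48, 0.519]
ft_force: [1.0, 1.1, 0.3]
grip_width: 0.001
```

```bash
python3 -c "
from h import *
to(-54,60,120)"
```

```text
t 0.77 board xy mm [-180.8  178.3] tip z 161.8 F board [0.9 1.2 0.3] yaw x 85.52 g 0.001
delta [-118.3   41.8 -126.7]
```

jog_arm --deltas '[[[-25, 10, -28], 0], [[-50, 20, -55], 0], [[-75, 30, -80], 0], [[-98, 36, -104], 0], [[-118, 42, -126], 0], [[-118, 42, -126], 0], [[-118, 42, -126], 0]]'

```text
time: 1.35
ee_pos: [0.5173, 0.1509, 0.1383]
ee_rot: [-0.519, -0.479, 0.48, 0.52]
ft_force: [-0.3, 0.5, 0.5]
grip_width: 0.0
```

```bash
python3 -c "
from h import *
to(-54,60,40)
for n in ('top','side'): cap(n,'1')
crop(load('top1'),220,165,355,335,3.5,'topz1')
crop(load('side1'),160,130,390,325,3.0,'sidez1')
"
```

```text
t 1.35 board xy mm [-55.1  60.8] tip z 119.3 F board [-0.3  0.5  0.5] yaw x 85.36 g 0.0
delta [-0.8 79.3 -1.2]
```

View pics/topz1.png

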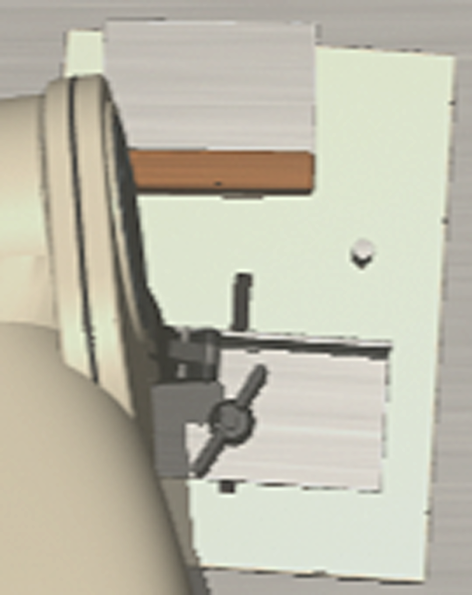

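View pics/sidez1.png

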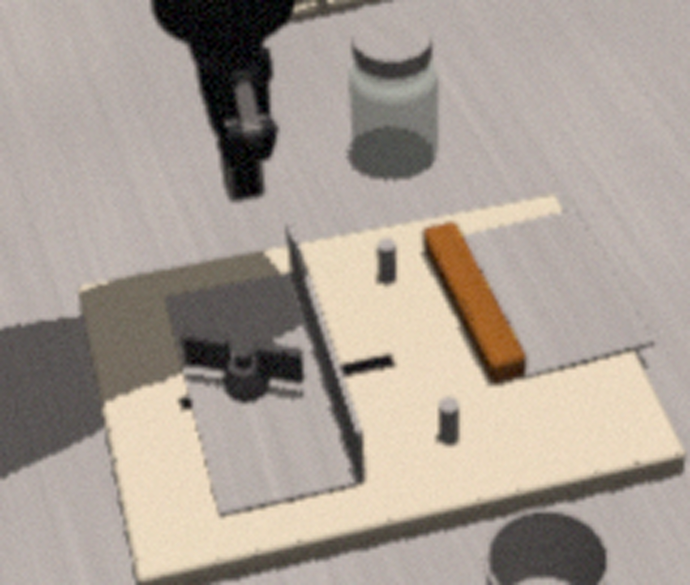

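The top view shows the fingers at about (190,360) in the crop, left of the nut and near the fence upright, so they're over the foot plate and clear of both. The side view shows the closed fingertip at (245,195) in its crop, above the board. I'll lower it now.

jog_arm --deltas '[[[0, 30, 0], 0], [[0, 55, 0], 0], [[0, 72, 0], 0], [[0, 79, 0], 0], [[0, 79, 0], 0], [[0, 79, 0], 0]]'

```text
time: 1.95
ee_pos: [0.5168, 0.153, 0.061]
ee_rot: [0.519, 0.481, -0.48, -0.519]
ft_force: [-0.1, -0.1, 0.5]
grip_width: 0.001
```

jog_arm --deltas '[[[0, 0, -5], 0], [[0, 0, -10], 0], [[0, 0, -15], 0], [[0, 0, -20], 0], [[0, 0, -25], 0], [[0, 0, -30], 0], [[0, 0, -30], 0]]'

```text
time: 2.53
ee_pos: [0.5471, 0.1499, 0.0606]
ee_rot: [-0.519, -0.48, 0.48, 0.52]
ft_force: [-2.6, 1.5, 2.0]
grip_width: -0.005
```

```bash
python3 -c "
from h import *
to(10,60,40)"
```

```text
t 2.53 board xy mm [-25.3  62.1] tip z 41.6 F board [-2.7  1.3  2. ] yaw x 85.51 g -0.005
delta [ -2.1   1.6 -35.3]
```

jog_arm --deltas '[[[0, 0, -4], 0], [[0, 0, -8], 0], [[0, 0, -12], 0], [[0, 0, -16], 0], [[0, 0, -20], 0], [[0, 0, -20], 0]]'

```text
time: 3.03
ee_pos: [0.5667, 0.1484, 0.0605]
ee_rot: [-0.519, -0.48, 0.48, 0.52]
ft_force: [-4.1, 0.4, 3.2]
grip_width: 0.001
```

```bash
python3 -c "
from h import *
to(10,60,40);
cap('side','2');crop(load('side2'),160,130,390,325,3.0,'sidez2')"
```

```text
t 3.03 board xy mm [-5.7 62.1] tip z 41.5 F board [-4.1  0.1  3.2] yaw x 85.52 g 0.001
delta [ -2.1   1.5 -15.7]
```

View pics/sidez2.png

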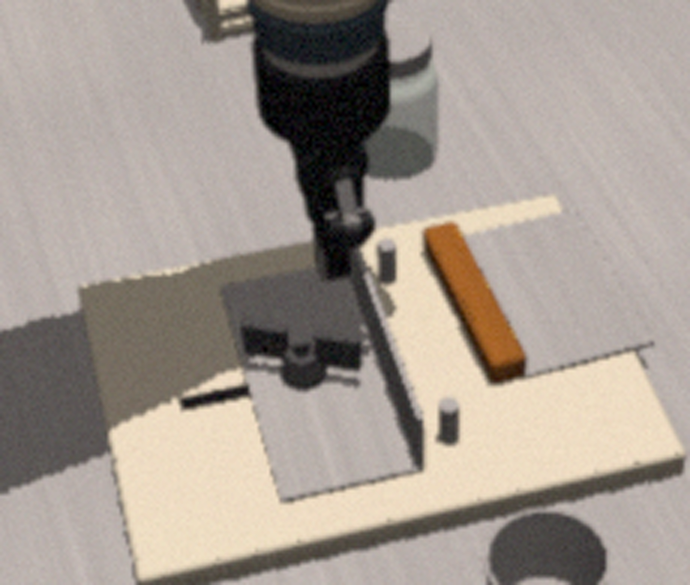

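The fence is moving with the finger: in the crop its right end is now at (420,465), with the right pin at (448,420). The rest goes in slower steps.

jog_arm --deltas '[[[0, 0, -2], 0], [[0, 0, -4], 0], [[0, 0, -6], 0], [[0, 0, -8], 0], [[0, 0, -10], 0], [[0, 0, -12], 0], [[0, 0, -12], 0]]'

```text
time: 3.67
ee_pos: [0.5783, 0.1474, 0.0605]
ee_rot: [-0.519, -0.48, 0.48, 0.52]
ft_force: [-6.2, 1.0, 4.6]
grip_width: 0.006
```

jog_arm --deltas '[[[0, 0, -1], 0], [[0, 0, -2], 0], [[0, 0, -3], 0], [[0, 0, -3], 0]]'

```text
time: 4.0
ee_pos: [0.5807, 0.1473, 0.0604]
ee_rot: [-0.518, -0.48, 0.481, 0.52]
ft_force: [-8.0, 1.8, 5.6]
grip_width: -0.002
```

jog_arm --deltas '[[[0, 0, -1], 0], [[0, 0, -2], 0], [[0, 0, -3], 0], [[0, 0, -3], 0]]'

```text
time: 4.33
ee_pos: [0.5808, 0.1472, 0.0604]
ee_rot: [-0.517, -0.478, 0.482, 0.521]
ft_force: [-21.7, 2.3, 14.5]
grip_width: 0.003
```

```bash
python3 -c "
from h import *
to(10,60,40);
cap('side','3');crop(load('side3'),160,130,390,325,3.0,'sidez3')"
```

```text
t 4.33 board xy mm [ 8.5 62.1] tip z 41.4 F board [-21.8   0.6  14.5] yaw x 85.55 g 0.003
delta [-2.1  1.4 -1.5]
```

View pics/sidez3.png

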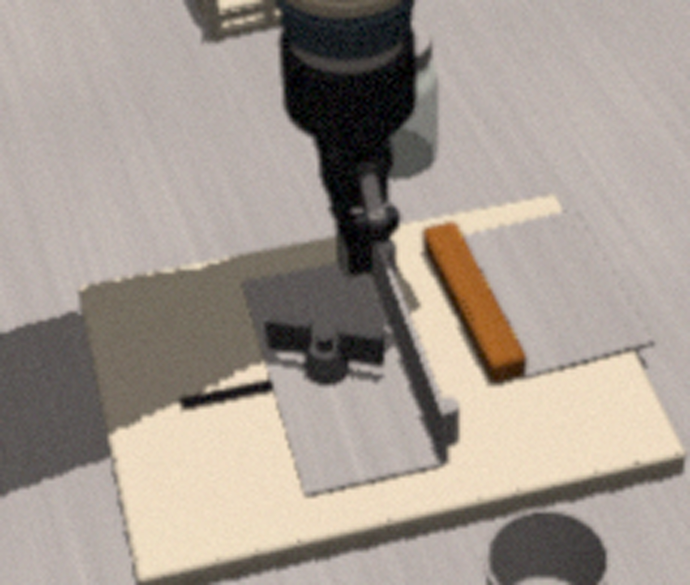

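Force rose to 22 N with no further motion, at finger x = 8.5 mm. Adding the 11 mm half width gives 19.5 mm, against 20 mm expected, so the fence is home. I'll retreat and lift.

jog_arm --deltas '[[[0, 0, 8], 0], [[0, 0, 16], 0], [[0, 0, 24], 0], [[0, -20, 30], 0], [[0, -40, 40], 0], [[0, -40, 40], 0], [[0, -40, 40], 0]]'

```text
time: 4.97
ee_pos: [0.5453, 0.1502, 0.1014]
ee_rot: [0.52, 0.481, -0.479, -0.518]
ft_force: [-0.2, 0.2, -0.4]
grip_width: -0.002
```

```bash
cat >> h.py <<'E'
NUT=np.array([-26.5,0.])
def fp(phi,r=25):
    p=np.radians(phi); h=3.5+11*abs(np.sin(p))+14.5*abs(np.cos(p))
    return NUT+r*np.array([np.cos(p),np.sin(p)])+h*np.array([-np.sin(p),np.cos(p)])
E
python3 -c "
from h import *
x,y=fp(170);print(x,y);to(x,y,80)
for q in range(240,50,-10): print(q,(fp(q)-NUT).round(1))
cap('side','4');crop(load('side4'),160,130,390,325,3.0,'sidez4')
cap('top','4');crop(load('top4'),220,165,355,335,3.5,'topz4')"
```

```text
-54.539299071928056 -15.049504982858483
t 4.97 board xy mm [-27.2  62.2] tip z 82.4 F board [-0.2  0.2 -0.4] yaw x 85.53 g -0.002
delta [-77.3   2.3  27.4]
240 [  5.1 -31.8]
230 [  0.2 -32.8]
220 [ -5.2 -32.7]
210 [-10.9 -31.2]
200 [-16.3 -28.2]
190 [-21.2 -23.7]
180 [-25. -18.]
170 [-28. -15.]
160 [-30.6 -11.1]
150 [-32.4  -6.2]
140 [-33.1  -0.5]
130 [-32.3   5.5]
120 [-30.1  11.5]
110 [-26.2  17.1]
100 [-20.9  21.7]
90 [-14.5  25. ]
80 [-12.3  27.5]
70 [-9.1 29.9]
60 [-5.1 31.8]
```

View pics/topz4.png

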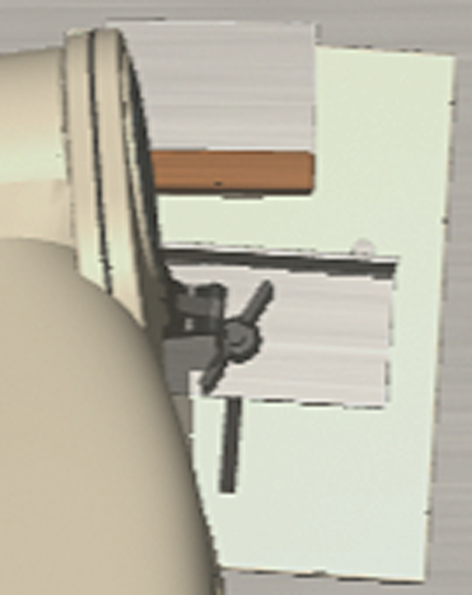

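View pics/sidez4.png

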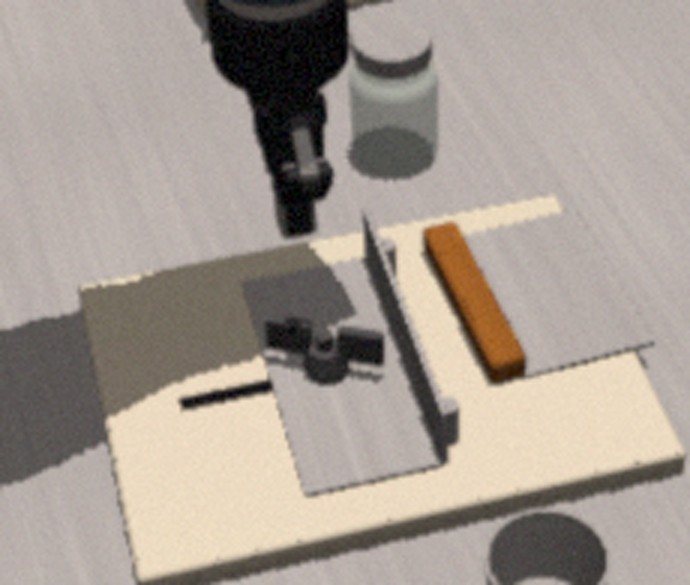

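The fence stays home: in the top crop its upright (row ~245–265) sits at the right pin (363,245), and the nut at (238,342) is unturned. I'll move to the start of stroke 1.

jog_arm --deltas '[[[-20, 0, 10], 0], [[-40, 0, 20], 0], [[-60, 0, 27], 0], [[-77, 0, 27], 0], [[-77, 15, 27], 0], [[-77, 30, 27], 0], [[-77, 36, 27], 0], [[-77, 36, 27], 0]]'

```text
time: 5.73
ee_pos: [0.5109, 0.0752, 0.0623]
ee_rot: [-0.518, -0.479, 0.481, 0.52]
ft_force: [0.2, 0.3, 0.3]
grip_width: 0.004
```

```bash
cat >> h.py <<'E'
def stroke(a,b,n,r=25,z=46):
    s,M,p=st()
    for q in np.linspace(a,b,n):
        x,y=fp(q,r)/1e3; print(round(q),(M.T@(np.r_[bw(x,y),z/1e3+.019]-p)*1e3).round(0))
E
python3 -c "
from h import *
stroke(162,60,17)
d=load('top4'); p=onz(d,220+238/3.5-.35,165+342/3.5-.35,.044); print(RB.T@(p[:2]-CB))"
```

```text
t 5.73 board xy mm [-55.6 -15.2] tip z 43.3 F board [0.2 0.3 0.3] yaw x 85.5 g 0.004
162 [ 3. -3.  1.]
156 [ 6. -3.  2.]
149 [ 9. -3.  3.]
143 [13. -3.  4.]
136 [17. -3.  4.]
130 [21. -3.  3.]
124 [24. -3.  2.]
117 [28. -3.  0.]
111 [32. -3. -2.]
105 [35. -3. -6.]
98 [38. -3. -9.]
92 [ 40.  -3. -13.]
86 [ 41.  -3. -15.]
79 [ 43.  -3. -17.]
73 [ 44.  -3. -19.]
66 [ 46.  -3. -21.]
60 [ 47.  -3. -24.]
[-0.02883269 -0.00074928]
```

jog_arm --deltas '[[[3, -3, 1], 0], [[6, -3, 2], 0], [[9, -3, 3], 0], [[13, -3, 4], 0], [[17, -3, 4], 0], [[21, -3, 3], 0], [[24, -3, 2], 0], [[28, -3, 0], 0]]'

```text
time: 6.4
ee_pos: [0.5141, 0.1037, 0.0673]
ee_rot: [0.519, 0.48, -0.48, -0.519]
ft_force: [-1.5, -1.5, 0.4]
grip_width: -0.001
```

jog_arm --deltas '[[[4, 0, -2], 0], [[7, 0, -6], 0], [[10, 0, -9], 0], [[12, 0, -13], 0], [[13, 0, -15], 0], [[15, 0, -17], 0], [[16, 0, -19], 0], [[16, 0, -19], 0]]'

```text
time: 7.07
ee_pos: [0.5346, 0.1179, 0.0672]
ee_rot: [-0.519, -0.48, 0.48, 0.519]
ft_force: [-1.1, 0.4, 0.3]
grip_width: -0.002
```

```bash
python3 -c "
from h import *
st()
cap('side','5');crop(load('side5'),160,130,390,325,3.0,'sidez5')
cap('top','5');crop(load('top5'),220,165,355,335,3.5,'topz5')"
```

```text
t 7.07 board xy mm [-35.3  29.3] tip z 48.2 F board [-1.1  0.3  0.3] yaw x 85.52 g -0.002
```

View pics/topz5.png

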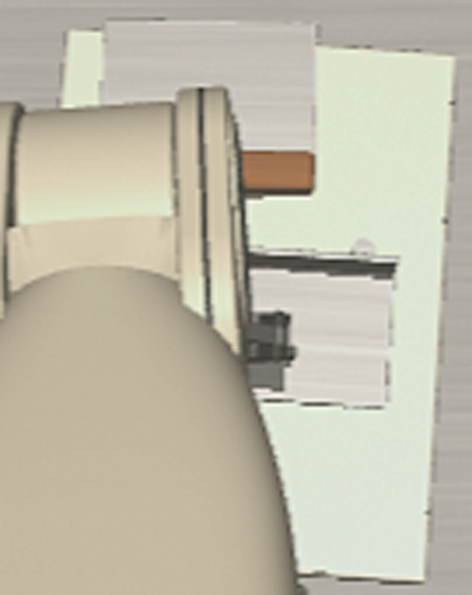

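View pics/sidez5.png

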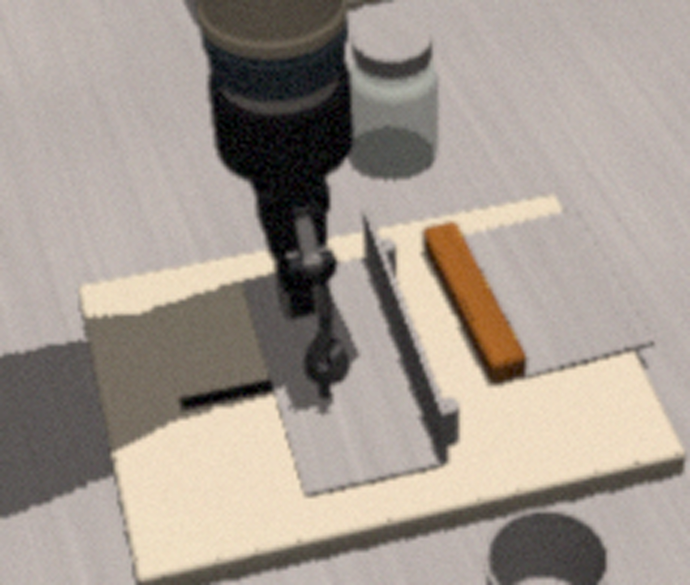

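The nut turned. In the side crop its wings are now edge-on and nearly vertical (hub (325,358), tip (325,405)), so the board angle is about 72° as intended. The fence is still against the pins. I'll lift over to the other wing for stroke 2.

jog_arm --deltas '[[[-2, -20, 3], 0], [[-2, -36, 3], 0], [[-30, -36, -12], 0], [[-55, -36, -26], 0], [[-55, -36, -26], 0], [[-55, -20, -26], 0], [[-55, 2, -26], 0], [[-55, 2, -26], 0]]'

```text
time: 7.83
ee_pos: [0.5543, 0.0609, 0.0623]
ee_rot: [-0.518, -0.479, 0.481, 0.52]
ft_force: [-0.8, 0.8, -0.0]
grip_width: -0.005
```

```bash
python3 -c "
from h import *
stroke(262,70,33)
cap('side','6');crop(load('side6'),160,130,390,325,3.0,'sidez6')"
```

```text
t 7.83 board xy mm [-11.2 -26.1] tip z 43.3 F board [-0.9  0.7 -0. ] yaw x 85.48 g -0.005
262 [-1. -3.  3.]
256 [-2. -3.  4.]
250 [-4. -3.  6.]
244 [-5. -3.  9.]
238 [-6. -3. 11.]
232 [-7. -3. 14.]
226 [-7. -3. 17.]
220 [-7. -3. 21.]
214 [-6. -3. 24.]
208 [-5. -3. 27.]
202 [-3. -3. 31.]
196 [-0. -3. 34.]
190 [ 2. -2. 37.]
184 [ 6. -2. 39.]
178 [ 9. -2. 41.]
172 [10. -2. 43.]
166 [12. -2. 44.]
160 [15. -2. 46.]
154 [18. -2. 47.]
148 [21. -2. 48.]
142 [24. -2. 48.]
136 [28. -2. 48.]
130 [32. -2. 48.]
124 [35. -2. 46.]
118 [39. -2. 45.]
112 [42. -2. 42.]
106 [45. -2. 40.]
100 [48. -2. 36.]
94 [50. -3. 33.]
88 [52. -3. 29.]
82 [53. -3. 28.]
76 [55. -3. 26.]
70 [56. -3. 24.]
```

View pics/sidez6.png

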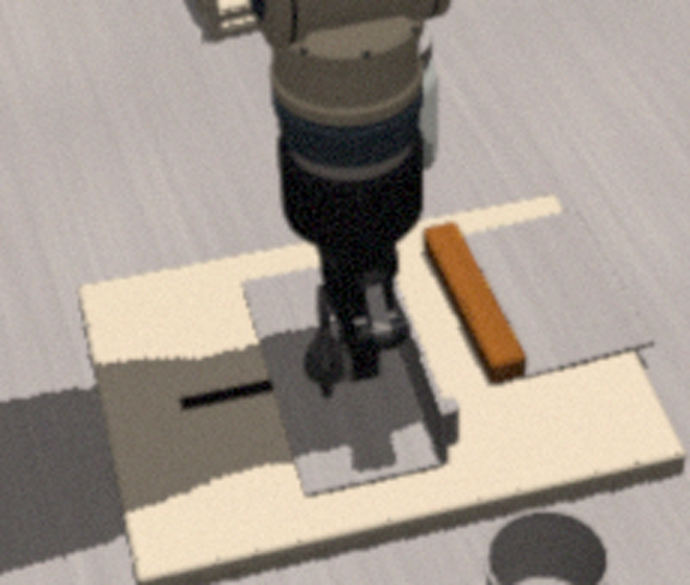

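In the side crop the fingertip (365,375) is between the right-hand wing (325,385) and the fence, clear of both. Stroke 2 starts here.

jog_arm --deltas '[[[-1, -3, 3], 0], [[-3, -3, 5], 0], [[-4, -3, 7], 0], [[-5, -3, 9], 0], [[-6, -3, 11], 0], [[-7, -3, 14], 0], [[-7, -3, 17], 0], [[-7, -3, 21], 0]]'

```text
time: 8.55
ee_pos: [0.5345, 0.0555, 0.0685]
ee_rot: [0.519, 0.48, -0.48, -0.519]
ft_force: [2.7, -0.1, 0.2]
grip_width: -0.0
```

jog_arm --deltas '[[[1, 0, 3], 0], [[2, 0, 6], 0], [[4, 0, 10], 0], [[7, 0, 13], 0], [[9, 0, 16], 0], [[13, 0, 18], 0], [[16, 0, 20], 0], [[17, 0, 22], 0]]'

```text
time: 9.22
ee_pos: [0.5136, 0.0747, 0.0682]
ee_rot: [0.519, 0.48, -0.48, -0.519]
ft_force: [1.6, -1.6, -0.0]
grip_width: -0.0
```

```bash
python3 -c "
from h import *
stroke(172,60,20)
cap('side','7');crop(load('side7'),160,130,390,325,3.0,'sidez7')
cap('top','7');crop(load('top7'),220,165,355,335,3.5,'topz7')"
```

```text
t 9.22 board xy mm [-52.8 -15.5] tip z 49.2 F board [ 1.8 -1.5 -0. ] yaw x 85.54 g -0.0
172 [-0.  3.  1.]
166 [2. 3. 3.]
160 [4. 3. 4.]
154 [7. 3. 5.]
148 [10.  3.  6.]
143 [13.  3.  7.]
137 [17.  3.  7.]
131 [21.  3.  6.]
125 [24.  3.  5.]
119 [28.  3.  3.]
113 [31.  3.  1.]
107 [34.  3. -2.]
101 [37.  3. -5.]
95 [39.  3. -8.]
89 [ 41.   3. -12.]
84 [ 42.   3. -13.]
78 [ 44.   3. -15.]
72 [ 45.   3. -17.]
66 [ 46.   3. -19.]
60 [ 47.   3. -21.]
```

View pics/sidez7.png

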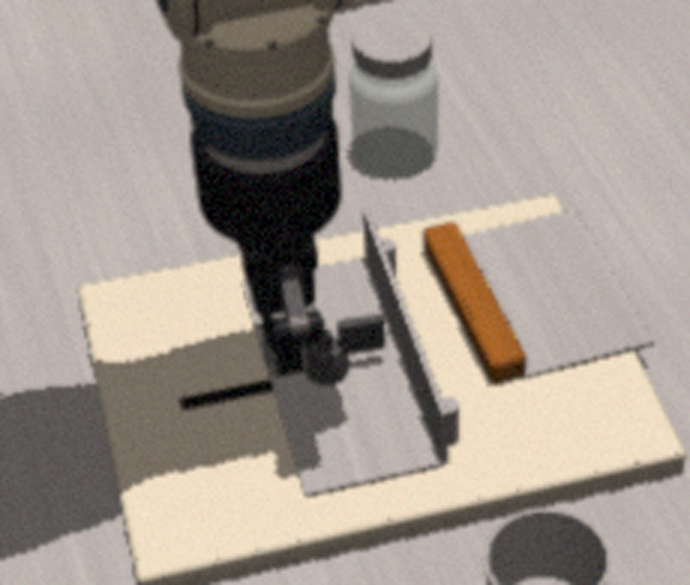

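View pics/topz7.png

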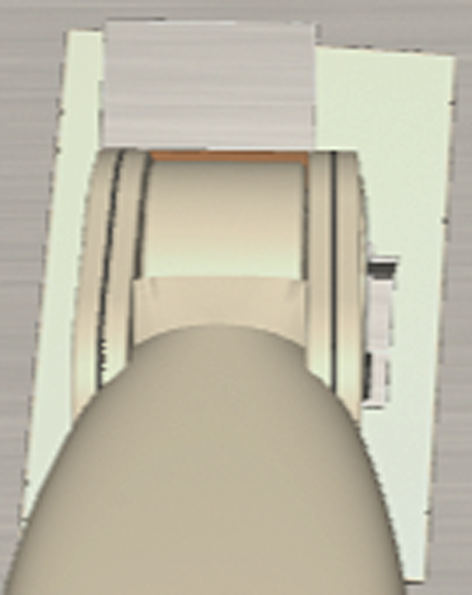

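The nut now points roughly along the board's x: the far wing is at (360,335) in the side crop, with the finger behind the near wing. The fence hasn't moved. I'll continue.

jog_arm --deltas '[[[2, 2, 3], 0], [[4, 2, 4], 0], [[7, 2, 5], 0], [[10, 2, 6], 0], [[13, 2, 7], 0], [[17, 2, 7], 0], [[21, 2, 6], 0], [[24, 2, 5], 0]]'

```text
time: 9.98
ee_pos: [0.5107, 0.0991, 0.0663]
ee_rot: [-0.519, -0.48, 0.48, 0.519]
ft_force: [-0.8, -1.6, -0.6]
grip_width: -0.0
```

jog_arm --deltas '[[[4, 0, -2], 0], [[7, 0, -4], 0], [[10, 0, -7], 0], [[13, 0, -10], 0], [[15, 0, -13], 0], [[17, 0, -17], 0], [[20, 0, -20], 0], [[21, 0, -22], 0]]'

```text
time: 10.65
ee_pos: [0.5346, 0.1181, 0.0662]
ee_rot: [-0.519, -0.48, 0.48, 0.519]
ft_force: [-2.3, -0.9, 0.3]
grip_width: -0.001
```

```bash
python3 -c "
from h import *
st()
cap('side','8');crop(load('side8'),160,130,390,325,3.0,'sidez8')"
```

```text
t 10.65 board xy mm [-35.3  29.4] tip z 47.2 F board [-2.2 -1.   0.3] yaw x 85.52 g -0.001
```

View pics/sidez8.png

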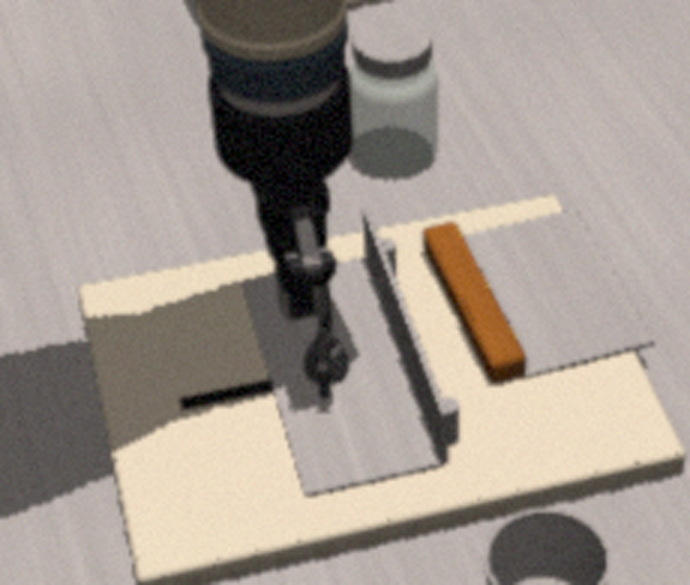

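The view matches the end of stroke 1, so the nut has turned another half turn and about 163° remains. I'll repeat the stroke on the other wing.

jog_arm --deltas '[[[-2, -20, 3], 0], [[-2, -36, 3], 0], [[-30, -36, -12], 0], [[-55, -36, -26], 0], [[-55, -36, -26], 0], [[-55, -20, -26], 0], [[-55, 0, -26], 0], [[-55, 0, -26], 0]]'

```text
time: 11.37
ee_pos: [0.5545, 0.0609, 0.0635]
ee_rot: [-0.518, -0.479, 0.481, 0.52]
ft_force: [-0.2, 0.6, 0.1]
grip_width: 0.003
```

jog_arm --deltas '[[[-1, -3, 3], 0], [[-3, -3, 5], 0], [[-4, -3, 7], 0], [[-5, -3, 9], 0], [[-6, -3, 11], 0], [[-7, -3, 14], 0], [[-7, -3, 17], 0], [[-7, -3, 21], 0]]'

```text
time: 12.03
ee_pos: [0.5345, 0.0555, 0.0695]
ee_rot: [0.519, 0.48, -0.48, -0.519]
ft_force: [2.3, -0.3, 0.2]
grip_width: -0.004
```

jog_arm --deltas '[[[1, 0, 3], 0], [[2, 0, 6], 0], [[4, 0, 10], 0], [[7, 0, 13], 0], [[9, 0, 16], 0], [[13, 0, 18], 0], [[16, 0, 20], 0], [[17, 0, 22], 0]]'

```text
time: 12.7
ee_pos: [0.5136, 0.0747, 0.0692]
ee_rot: [0.519, 0.48, -0.48, -0.519]
ft_force: [2.0, -0.9, -0.9]
grip_width: 0.001
```

jog_arm --deltas '[[[2, 0, 3], 0], [[4, 0, 4], 0], [[7, 0, 5], 0], [[10, 0, 6], 0], [[13, 0, 7], 0], [[17, 0, 7], 0], [[21, 0, 6], 0], [[24, 0, 5], 0]]'

```text
time: 13.37
ee_pos: [0.5107, 0.0991, 0.0692]
ee_rot: [-0.519, -0.48, 0.48, 0.519]
ft_force: [-0.5, -1.3, 0.1]
grip_width: 0.003
```

```bash
python3 -c "
from h import *
stroke(120,80,9)
cap('side','9');crop(load('side9'),160,130,390,325,3.0,'sidez9')"
```

```text
t 13.37 board xy mm [-57.6   8.6] tip z 50.2 F board [-0.4 -1.4  0.1] yaw x 85.53 g 0.003
120 [ 3.  4. -1.]
115 [ 6.  4. -3.]
110 [ 8.  4. -5.]
105 [11.  4. -7.]
100 [ 13.   4. -10.]
95 [ 15.   4. -13.]
90 [ 16.   4. -17.]
85 [ 18.   4. -18.]
80 [ 19.   4. -19.]
```

View pics/sidez9.png

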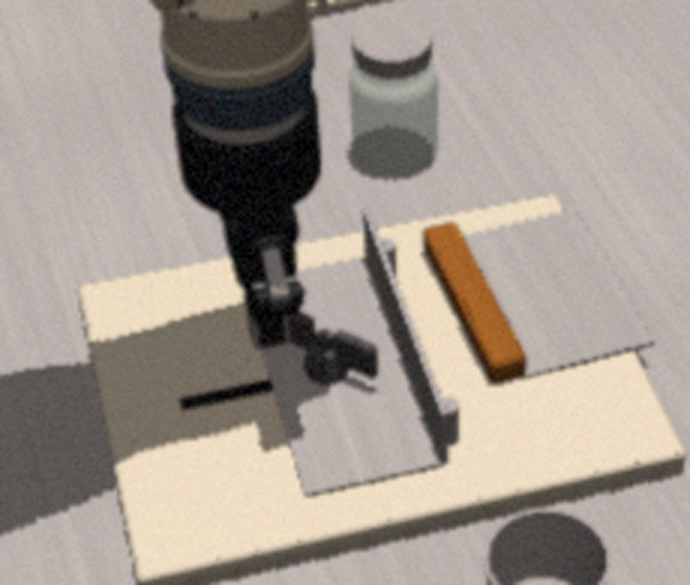

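The wings are at about 125°, with the finger behind the near-left wing. I'll approach the stop slowly.

jog_arm --deltas '[[[3, 2, -1], 0], [[6, 2, -3], 0], [[8, 2, -5], 0], [[11, 2, -7], 0], [[13, 2, -10], 0], [[14, 2, -12], 0], [[14, 2, -12], 0]]'

```text
time: 14.0
ee_pos: [0.5243, 0.1118, 0.0672]
ee_rot: [-0.519, -0.48, 0.48, 0.519]
ft_force: [-1.5, -0.2, -0.6]
grip_width: -0.001
```

jog_arm --deltas '[[[1, 0, -1], 0], [[2, 0, -2], 0], [[2, 0, -3], 0], [[2, 0, -4], 0], [[2, 0, -4], 0]]'

```text
time: 14.42
ee_pos: [0.5281, 0.1135, 0.0673]
ee_rot: [-0.519, -0.48, 0.48, 0.519]
ft_force: [-1.0, 2.1, -0.1]
grip_width: -0.001
```

jog_arm --deltas '[[[0, 0, -1], 0], [[0, 0, -2], 0], [[0, 0, -2], 0]]'

```text
time: 14.67
ee_pos: [0.5298, 0.1133, 0.0673]
ee_rot: [-0.519, -0.48, 0.48, 0.519]
ft_force: [-2.4, 2.2, 2.3]
grip_width: -0.007
```

```bash
python3 -c "
from h import *
st()
cap('side','10');crop(load('side10'),160,130,390,325,3.0,'sidez10')"
```

```text
t 14.67 board xy mm [-39.8  24.3] tip z 48.3 F board [-2.6  2.   2.3] yaw x 85.53 g -0.007
```

View pics/sidez10.png

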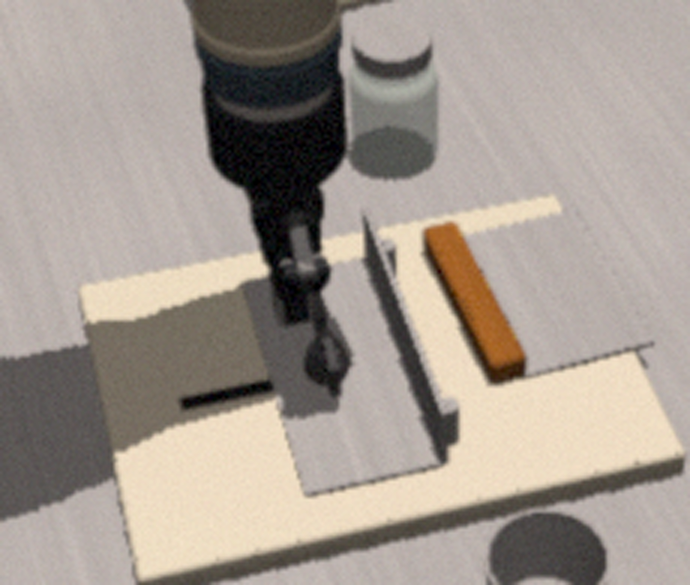

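jog_arm --deltas '[[[0, 0, -1], 0], [[0, 0, -2], 0], [[0, 0, -3], 0], [[0, 0, -3], 0]]'

```text
time: 15.05
ee_pos: [0.5319, 0.1133, 0.0671]
ee_rot: [-0.518, -0.48, 0.481, 0.52]
ft_force: [-7.4, 4.5, 3.2]
grip_width: 0.002
```

jog_arm --deltas '[[[0, 0, -1], 0], [[0, 0, -2], 0], [[0, 0, -3], 0], [[0, 0, -3], 0], [[0, 0, -3], 0]]'

```text
time: 15.47
ee_pos: [0.5338, 0.1132, 0.067]
ee_rot: [-0.518, -0.479, 0.481, 0.52]
ft_force: [-11.1, 4.3, 6.4]
grip_width: -0.0
```

```bash
python3 -c "
from h import *
st()"
```

```text
t 15.47 board xy mm [-35.8  24.5] tip z 48.0 F board [-11.4   3.4   6.4] yaw x 85.55 g -0.0
```

Force rises steadily to 11 N over about 4 mm of yield, so the nut is at its stop. I'll back off, lift, move clear and look.

jog_arm --deltas '[[[0, 0, 4], 0], [[0, 0, 9], 0], [[0, 0, 16], 0], [[0, 0, 24], 0], [[0, -20, 30], 0], [[0, -50, 35], 0], [[10, -85, 50], 0], [[30, -110, 70], 0]]'

```text
time: 16.13
ee_pos: [0.469, 0.147, 0.1796]
ee_rot: [0.521, 0.48, -0.479, -0.519]
ft_force: [1.2, 0.9, -0.7]
grip_width: -0.001
```

jog_arm --deltas '[[[40, -5, 5], 0], [[80, -10, 10], 0], [[120, -15, 15], 0], [[160, -20, 20], 0], [[200, -20, 20], 0], [[240, -20, 20], 0], [[240, -20, 20], 0], [[240, -20, 20], 0]]'

```text
time: 16.8
ee_pos: [0.4667, 0.3905, 0.1965]
ee_rot: [0.519, 0.481, -0.481, -0.518]
ft_force: [0.0, -0.7, 0.4]
grip_width: 0.001
```

```bash
python3 -c "
from h import *
st()
cap('side','11');crop(load('side11'),160,130,390,325,3.0,'sidez11')
cap('top','11');crop(load('top11'),220,165,355,335,3.5,'topz11');cv2.imwrite('pics/top11.png',load('top11')['color'][:,:,::-1])"
```

```text
t 16.8 board xy mm [-124.4  295.7] tip z 177.5 F board [ 0.1 -0.7  0.4] yaw x 85.69 g 0.001
```

View pics/sidez11.png

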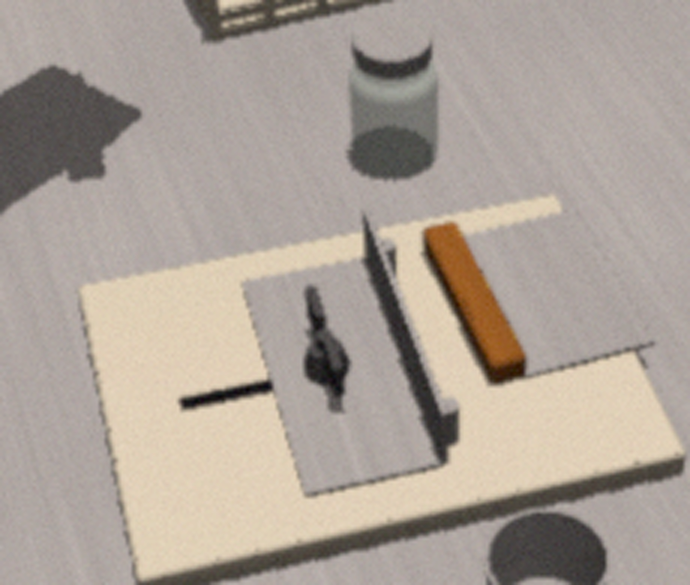

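View pics/topz11.png

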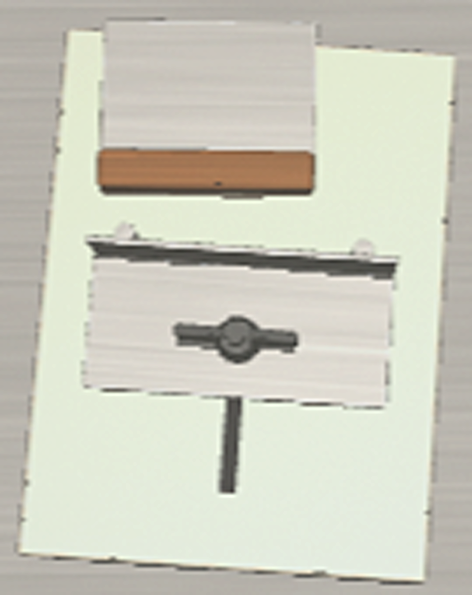

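View pics/top11.png

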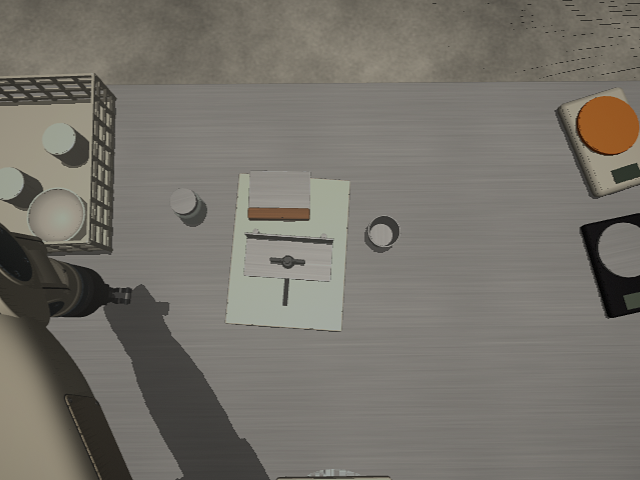

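Clear views now. In the top crop the wings run (175,330)–(298,342), parallel to the fence, whose upright touches both pins at (125,232) and (363,246). The jar, cup and scraper haven't moved. I'll put numbers on the nut angle and the bystanders.

```bash
python3 - <<'E'
from h import *
d=load("top11"); c=d["color"][245:280,262:312].astype(int)
m=(c.max(2)<95).astype(np.uint8); n,l,s,_=cv2.connectedComponentsWithStats(m)
b=[i for i in range(1,n)]; print(s[1:].tolist())
# component containing hub
i=l[262-245,288-262]; ys,xs=np.nonzero(l==i)
P=np.array([(RB.T@(onz(d,x+262,y+245,.058)[:2]-CB))*1e3 for x,y in zip(xs,ys)])
print("cent",P.mean(0)); w,v=np.linalg.eigh(np.cov(P.T)); a=v[:,1]; print("angle board deg",np.degrees(np.arctan2(a[1],a[0]))%180, "extent",np.ptp(P@a))
b=lambda u,v,z:(RB.T@(onz(d,u/3.5+220-.35,v/3.5+165-.35,z)[:2]-CB)*1e3).round(1)
print("fence top",b(87,238,.066),b(398,261,.066))
d0=load("top0")
for nme,(x0,y0,x1,y1) in dict(jar=(165,180,208,228),cup=(362,212,402,255),scr=(245,168,315,222)).items():
    print(nme,np.abs(d["color"][y0:y1,x0:x1].astype(int)-d0["color"][y0:y1,x0:x1]).mean().round(2))
E
```

```text
[[8, 11, 35, 13, 268], [7, 32, 1, 1, 1], [22, 33, 5, 2, 8], [33, 34, 6, 1, 6]]
cent [-28.57818905   0.14598981]
angle board deg 90.19493521286732 extent 68.98535429862225
fence top [22.7 89.4] [ 21.8 -89.9]
jar 3.95
cup 3.81
scr 4.23
```

```bash
python3 -c "
from station import robot
print(robot.hand_in())"
```

```text
the job is handed in; nothing more can be done
None
```

I pushed the fence home with the closed fingertips, on its near face left of the nut. I then turned the wing nut clockwise with one partial stroke and two near-half-turn strokes, gripping nothing, and handed in at about 17 s of the 48 s allowed.

- **Fence:** it stopped moving at about 22 N, with its near face at x = 19.5 mm on the board (20 expected). The final top view puts the upright's top edge at x ≈ 22 mm, touching both pins. That edge should span 20–24 mm at home.
- **Nut:** it took about 421° in all. At the end it yielded about 4 mm while force rose to 11 N, which is stiffer than the stated 8 mm for 10 N; I may have been pressing closer to the hub than the wing tip. After I let go, the wings measured 90.2° to the board's x (90° is tight).
- **Bystanders:** the jar, cup and scraper sit at the same pixel positions before and after. Image differences there were about 4 grey levels, which I took as camera noise but did not check against a background patch.
- **Disagreement:** the two cameras differ by about 4 mm in x, and the top view puts the nut's axis about 2 mm nearer the robot than I assumed for the strokes. Neither affected the result.

The robot was clear of everything at hand-in.

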